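# Key the polishing pulley tight on its shaft

### The job

Fix the pulley on its shaft: take the steel taper key out of the wooden rack, set it thin end down in the pulley's keyway and let go of it while it is still loose there. Then tap its head with the brass mallet (not with the gripper), at least two separate taps with the mallet lifted clear in between, until the key is tight and goes no further. Finally stand the mallet upright on the bench, let go, and leave the jar, the bowl and the screwdriver where they are.

Things in the scene. Friction and masses are not known exactly. Their poses are not given: they have to be found in the camera images.
- key_mid (a point): Half-way up the gib-head taper key: dark steel, 78 mm tall, loose, 80 g, standing thin end down in the rack (top 38 mm above the rack). z up its length: tip 39 mm below, top 39 mm above this point. y across its width, 14 mm all the way up (bevelled to 10.5 at the tip): grip across y. Flat face at x = -6 mm; sloping face from x = +1 mm at the tip to +9.25 mm under the head (taper 1 in 8).
- key_top (a point): Middle of the top of the key's head, 39 mm above key_mid and 5 mm to its +x side. The head is the top 12 mm of the key, 22 mm long in x (overhanging the sloping side by 7 mm), 14 mm in y.
- rack: Light wooden block 70 (x) x 60 (y) x 52 mm tall, fixed, with one upright slot 40 mm deep in the middle of its top, in which the key stands loosely. Origin: centre of its underside.
- keyway (a point): Middle of the keyway mouth, at the hub top, 95 mm above the bench; fixed. z up, x outward from the shaft, y across the slot: 17 mm wide, through the 40 mm thick hub. Shaft side: upright flat at x = -6 mm; outer side slopes like the key, from x = +6 mm at the mouth to +1 mm at the bottom, plus the pulley's shift. Put the key in with parallel axes, key 0.5 to 1.5 mm outward (+x) of here.
- key: The key itself; origin at the middle of its thin end (its tip), axes as key_mid. Set in loose by hand, its top stays about 38 mm above the hub (8 mm lower for each 1 mm that the pulley has shifted). Tight, its top is about 17 mm above the hub, 5 mm of air under the head.
- stand: Dark wooden base 130 (x) x 110 (y) x 20 mm, fixed; two light blocks on it carry an aluminium belt pulley (104 mm across, hub 68 mm across and 40 mm thick, axis upright) on an upright 30 mm steel shaft ending 2 mm above the hub, its top 8 mm bevelled in by 2.5 mm. Origin: centre of the underside, on the shaft's axis. The keyway is on the +x side, 18 mm from the axis.
- pulley (a joint): Shift of the pulley on its shaft towards the keyway side, in m: 0 to 0.0025 (all play taken up: the key is tight). Starts between 0 and 0.0006, moves stiffly (about 11 N) as the tapered key is driven in, which takes about 7 to 15 N down on the key; then the key stops hard. The key's height tells more than this reading.
- mallet_mid (a point): Half-way up the mallet, which stands upright on its brass head on the bench: 120 mm tall, 250 to 450 g, loose, round. Head 44 mm across, the lowest 40 mm; the straight wooden handle rises from it, 26 to 27 mm across between 58 and 100 mm above the bottom. z is up its axis; bottom 60 mm below. Held by the handle, the flat underside is the striking face.
- jar: Glass jar with a dark lid, 60 mm across, 85 mm tall, bystander. Origin: centre of its underside.
- bowl: Small dark wooden bowl, 100 mm across, 40 mm tall, bystander. Origin: centre of its underside.
- screwdriver: Screwdriver with a wooden handle lying flat on the bench, bystander.
Not all that is in view belongs to the job. Of the things that look like the key, the middle-sized one is meant.

How it is judged:
By the outcome, as a careful person would: the job done as asked, in the order asked, and still so for the second after the job is handed in, with the robot touching nothing.
It also fails if it takes over 64 s, if anything falls off the work surface, if the arm or the gripper's body presses on something with over 40 N, if the wrist force passes 120 N, or if a joint passes its speed limit or range.

### The arm

A 6-joint arm with a two-finger parallel gripper is mounted at the origin on the work surface. World frame = base frame: x ahead of the robot, y to its left, z up, the work surface at z = 0. Lengths are in m, angles in rad, forces in N, time in s.
With the tool pointing down it reaches from about 0.35 to 0.975 m from the base axis. Payload 4.9 kg.
Tool frame: the origin (TCP) lies midway between the tips of the shut fingers; the grasp point (between the pads) lies 19 mm behind it; z points along the fingers, y is the line along which they close (so a half turn about z gives the same grasp; the last joint's range is limited). The gripper opens to 85 mm and grips with 20 to 120 N. Pads are 22 mm wide; open, the fingers measure 114 mm over their backs; the gripper's body (76 mm by 85 mm) begins 54 mm behind the grasp point. The pads swing forward as they close: fully open they stand 13 mm farther back than shut.
Start: joints at [-1.274, 0.053, 1.613, -0, 1.476, -0.119], TCP at [0.252, -0.572, 0.231] pointing down, gripper open.
Joint ranges: [-3.01, 3.01], [-1.01, 2.22], [0.06, 2.58], [-1.02, 4.17], [0.09, 2.62], [-3.14, 3.14]. Speed limits (rad/s): [2.57, 2.57, 3.14, 3.14, 3.14, 3.14].

### API

Orientations are given as a unit quaternion [w, x, y, z].
In Python, from plant import state, grab_frame, camera_info, job_done, spot_in, masks_of, pinpoint gives the robot as it stands.
- The arm moves only by the shell command python3 -m handwheel 'ROWS' [OPENING]. ROWS is JSON, a list that holds one entry, the list of rows, each a list of 6 numbers: the shift along the world's x, y, z in m, then the turn, a rotation vector about the world's x, y, z in degrees. In form: [[[tx, ty, tz, ax, ay, az], ...]]. A call has 1 to 20 rows; each row shifts and turns the commanded pose from where the row before left it; what a row does not reach is not made up. A row lasts 1/12 s, in which the tool goes at most 41.7 mm and 7.16 degrees, less where a joint would pass 70% of its speed; a pose out of reach is approached as far as the arm can. A call is refused whole if a number of a shift passes 0.0417 or a number of a turn 7.16, either way. A call with a gripper value outside its range is refused whole. OPENING is the opening, from 0 (shut) to 1 (fully open), set as the call begins (- or left out, the last holds). The fingers move at their own pace and stop on an object; the grip force is fixed at half the most. Time passes only in rows, so rows that do not move let the fingers close. It gives the time, the measured TCP pose, the force, the opening and the grip force at its end, in the units of the state.
- state(): the state, without advancing time (a new reading comes with each control period).
- grab_frame(name): name is "side" or "top" or "wrist"; returns (picture, depth): 480x640x3 uint8, blue, green, red; 480x640 float32, m along the optical axis (not along the pixel's ray), 0 where there is no reading.
- camera_info(name): a dict with "fx", "fy", "cx", "cy" (pixels), "T" (4x4, takes a point from camera to world coordinates). Camera axes: x right, y up, looking along -z (the intrinsics and any distortion apply to the point x, -y, -z); pixel columns grow to the right and rows downward; lengths in m; the calibration is good to about 2 mm. A picture is of the moment at which its call begins: read the wrist's pose just before it. camera_info takes no time and is no camera call; for the wrist camera it gives the pose at the moment of the call.
- job_done(): hands the job in; it is judged then, once.
Trained networks look in the newest picture that a camera, given by its name, has taken for a name from the list of things; names that differ only in an ending like _2 or _b are one class to them, and where a whole thing is asked for, a point or a joint stands for the part that bears it (a point fixed in the world has none). Each returns a list of dicts, best first, with "conf" (0 to 1); they miss things now and then, are a little off and sometimes report something else, mostly with a low value. They report only what shows in the picture. A call takes as long as a camera call. They do not tell look-alikes from the thing itself.
- spot_in(camera, thing): "box" ([left, top, width, height] in pixels, round what is visible of it).
- masks_of(camera, thing): "region" (480x640 bool, what is visible of it) and "box" ([left, top, width, height] in pixels, round what is visible of it).
- pinpoint(camera, thing): "position" ([column, row] in pixels: a listed point, or the origin of a listed thing).
The state is a dict: "time": time; "joint_pos": joint angles; "joint_vel": joint speeds; "joint_efforts": joint torques, N m; "tool_pos": TCP position; "tool_rot": TCP orientation; "contact_force": force on the tool from outside, world axes, zero at the start; "ft_torque": the same for the moment, N m; "gripper_width": opening from 0.0 (shut) to 1.0 (fully open); "grasp_force": force on a finger pad.
Only numpy, scipy, OpenCV 4.12 (cv2) and the standard library are available. Lean on these libraries where they do the work, as an engineer would, in place of code of your own. Each camera call takes 0.05 s, during which the arm holds its last target. There are 200 camera calls.

## Working session

There is one attempt and no reset: what is moved stays moved. The work goes in short steps, Python scripts to look and compute and a shell command to move; the robot and the scene stay as the last step left them, time stands still between calls to the robot, and variables do not carry over. Pictures are saved under pics/ and viewed, at most 10 in all, crops included, and the job is handed in when it is done.

```bash
mkdir -p pics; cat > h.py <<'E'
import numpy as np, cv2
from plant import *
def world(cam,u,v,d,info=None):
    i=info or camera_info(cam)
    return (np.array(i["T"])@np.array([(u-i["cx"])/i["fx"]*d,-(v-i["cy"])/i["fy"]*d,-d,1]))[:3]
def plane(cam,u,v,z,info=None):
    i=info or camera_info(cam); T=np.array(i["T"])
    r=T[:3,:3]@np.array([(u-i["cx"])/i["fx"],-(v-i["cy"])/i["fy"],-1]); 
    return T[:3,3]+r*(z-T[2,3])/r[2]
E
cat > a.py <<'E'
from h import *
s=state();print(s['time'],s['contact_force'])
for c in ("top","side"):
    im,d=grab_frame(c);cv2.imwrite(f"pics/{c}0.png",im);i=camera_info(c);print(c,i['fx'],i['cx'],np.round(i['T'],3).tolist(),[k for k in i])
    for t in ("key_mid","key_top","rack","keyway","stand","mallet_mid","jar","bowl"):
        for r in pinpoint(c,t)[:4]:
            u,v=r['position']; dd=d[min(479,max(0,int(v))),min(639,max(0,int(u)))]
            print(t,round(r['conf'],2),np.round([u,v]),np.round(world(c,u,v,dd),3))
E
python3 a.py
```

```text
0.0 [0.89059613 0.02790873 0.20676574]
top 579.541670788842 324.8214401123536 [[-0.019, 0.994, -0.107, 0.439], [-1.0, -0.019, 0.001, 0.074], [-0.001, 0.107, 0.994, 1.224], [0.0, 0.0, 0.0, 1.0]] ['fx', 'fy', 'cx', 'cy', 'T']
key_mid 0.6 [240. 344.] [0.375 0.25  0.019]
key_mid 0.5 [219. 277.] [0.509 0.282 0.083]
key_mid 0.48 [177. 301.] [0.465 0.386 0.001]
key_top 0.65 [186. 290.] [ 0.489  0.366 -0.   ]
key_top 0.57 [216. 341.] [0.381 0.302 0.016]
key_top 0.4 [212. 274.] [0.518 0.302 0.055]
rack 0.83 [223. 280.] [0.506 0.281 0.05 ]
keyway 0.63 [340. 222.] [0.617 0.042 0.068]
stand 0.8 [335. 234.] [0.588 0.052 0.094]
mallet_mid 0.78 [507. 296.] [ 0.461 -0.277  0.103]
jar 0.66 [455. 179.] [ 0.696 -0.191  0.084]
jar 0.62 [246. 177.] [0.728 0.239 0.004]
jar 0.31 [220. 277.] [0.509 0.281 0.082]
bowl 0.73 [249. 176.] [0.729 0.233 0.001]
bowl 0.39 [220. 278.] [0.507 0.281 0.083]
bowl 0.26 [454. 184.] [ 0.688 -0.188  0.081]
side 512.5185734733499 316.1800529564346 [[-0.89, 0.243, -0.387, 0.197], [-0.457, -0.489, 0.743, 0.734], [-0.009, 0.838, 0.546, 0.574], [0.0, 0.0, 0.0, 1.0]] ['fx', 'fy', 'cx', 'cy', 'T']
key_mid 0.94 [269. 338.] [0.503 0.295 0.059]
key_mid 0.87 [254. 420.] [0.471 0.391 0.009]
key_mid 0.56 [361. 372.] [0.374 0.262 0.021]
key_top 0.8 [263. 318.] [0.511 0.293 0.091]
key_top 0.78 [344. 399.] [0.378 0.311 0.014]
key_top 0.71 [257. 402.] [0.48  0.367 0.012]
rack 0.57 [272. 365.] [0.481 0.324 0.043]
keyway 0.84 [289. 215.] [0.618 0.033 0.091]
stand 0.58 [245. 227.] [ 0.754 -0.009  0.004]
stand 0.55 [298. 264.] [0.571 0.09  0.032]
mallet_mid 0.68 [421. 177.] [ 0.461 -0.276  0.064]
jar 0.63 [305. 193.] [ 0.701 -0.18   0.016]
bowl 0.7 [181. 300.] [0.687 0.268 0.038]
```

```bash
ls .; python3 -m handwheel --help | head -20
```

```text
a.py
h.py
picsinvalid input: not JSON, or not a number
```

View pics/top0.png

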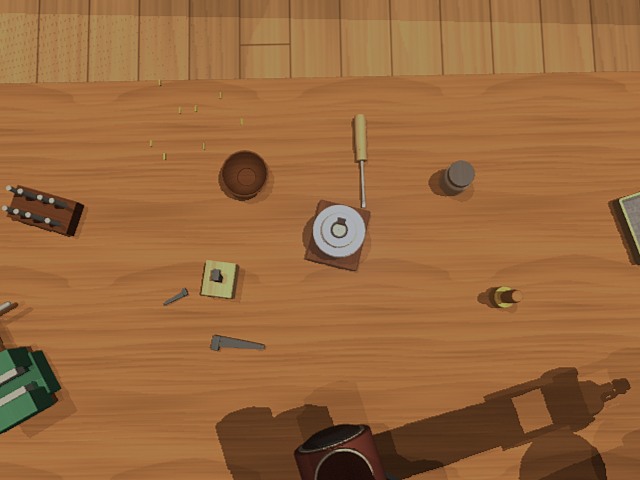

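View pics/side0.png

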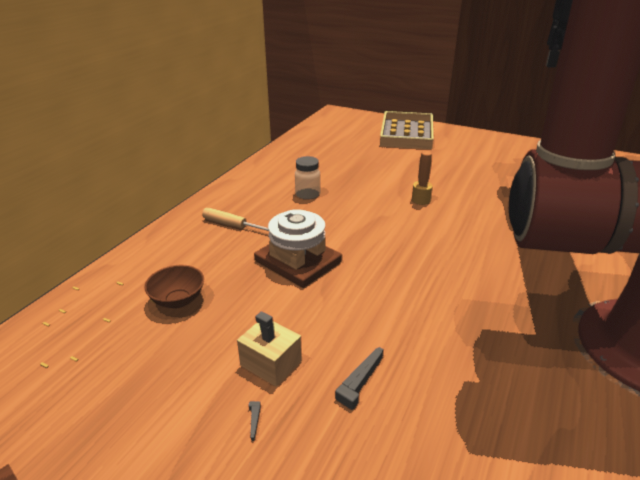

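Top view: the meant key stands in the rack at (218,275), with the large and small look-alikes lying at (237,343) and (177,297). The keyway is the notch at (340,221) on the far side of the pulley, and the mallet is at (507,296). Now moving over the rack.

```bash
python3 -m handwheel '[[[0.0104,0.04,0.002,0,0,0],[0.0104,0.04,0.002,0,0,0],[0.0104,0.04,0.002,0,0,0],[0.0104,0.04,0.002,0,0,0],[0.0104,0.04,0.002,0,0,0],[0.0104,0.04,0.002,0,0,0],[0.0104,0.04,0.002,0,0,0],[0.0104,0.04,0.002,0,0,0],[0.0104,0.04,0.002,0,0,0],[0.0104,0.04,0.002,0,0,0],[0.0104,0.04,0.002,0,0,0],[0.0104,0.04,0.002,0,0,0],[0.0104,0.04,0.002,0,0,0],[0.0104,0.04,0.002,0,0,0],[0.0104,0.04,0.002,0,0,0],[0.0104,0.04,0.002,0,0,0],[0.0104,0.04,0.002,0,0,0],[0.0104,0.04,0.002,0,0,0],[0.0104,0.04,0.002,0,0,0],[0,0,0,0,0,0]]]' 1
cat > b.py <<'E'
from h import *
import sys
from scipy.spatial.transform import Rotation as R
s=state();print(s['time'],s['tool_pos'],s['joint_pos'],s['contact_force'],s['gripper_width'])
Rt=R.from_quat(np.roll(s['tool_rot'],-1)).as_matrix();print('tool x,y axes',Rt[:,0].round(3),Rt[:,1].round(3))
i=camera_info("wrist");T=np.array(i["T"])
print('cam in tool',(Rt.T@(T[:3,3]-s['tool_pos'])).round(3),(Rt.T@T[:3,:3]).round(2).tolist(),i['fx'])
im,d=grab_frame("wrist");cv2.imwrite(f"pics/{sys.argv[1]}.png",im);np.save("d.npy",d);np.save("T.npy",T)
for t in sys.argv[2:]:
    for r in pinpoint("wrist",t)[:3]:
        u,v=r['position'];dd=d[min(479,max(0,int(v))),min(639,max(0,int(u)))];print(t,round(r['conf'],2),np.round([u,v]),np.round(world("wrist",u,v,dd,i),4))
E
python3 b.py w1 key_mid key_top rack
```

```text
time: 2.57
tool_pos: [0.4504, 0.194, 0.2694]
tool_rot: [-0.001, 0.978, 0.21, 0.0]
contact_force: [-0.5, -0.5, 0.8]
gripper_width: 0.999
grasp_force: 0.0
2.5667 [0.45036485 0.19396537 0.2694109 ] [ 0.25326104 -0.29833564  1.8706976   0.0026244   1.56858285  1.4010101 ] [-0.46053463 -0.45550599  0.78606587] 0.9987202995390442
tool x,y axes [0.912 0.411 0.001] [ 0.411 -0.912 -0.002]
cam in tool [ 0.071 -0.    -0.143] [[0.0, 0.96, 0.28], [1.0, -0.0, -0.0], [0.0, 0.28, -0.96]] 395.05288396316394
key_mid 0.97 [229. 239.] [0.3756 0.2578 0.0191]
key_mid 0.75 [139.  94.] [0.4724 0.3893 0.0094]
key_mid 0.55 [242. 101.] [0.5085 0.2834 0.0831]
key_top 0.91 [234.  93.] [0.5118 0.2894 0.0903]
key_top 0.88 [183. 211.] [0.3777 0.315  0.0004]
key_top 0.59 [163.  90.] [0.4857 0.3686 0.0107]
rack 0.58 [246. 105.] [0.5065 0.2835 0.0597]
```

```bash
python3 -m handwheel '[[[0.0165,0.0275,-0.01,0,0,0],[0.0165,0.0275,-0.01,0,0,0],[0.0165,0.0275,-0.01,0,0,0],[0,0,0,0,0,0],[0,0,0,0,0,0]]]' 1
python3 b.py w2 key_mid key_top rack
```

```text
time: 3.18
tool_pos: [0.4995, 0.2697, 0.2379]
tool_rot: [0.0, 0.979, 0.206, -0.001]
contact_force: [0.4, -0.5, -0.1]
gripper_width: 1.0
grasp_force: 0.0
3.1833 [0.49954806 0.26968237 0.23790345] [ 3.64143077e-01 -8.52304813e-02  1.73821989e+00 -4.10167755e-04
  1.49163128e+00  1.52027679e+00] [ 0.41713375 -0.45467057 -0.13462271] 0.9998311531345365
tool x,y axes [ 0.915  0.403 -0.003] [ 0.403 -0.915  0.   ]
cam in tool [ 0.071 -0.    -0.143] [[0.0, 0.96, 0.28], [1.0, -0.0, -0.0], [0.0, 0.28, -0.96]] 395.05288396316394
key_mid 0.77 [275. 315.] [0.3802 0.2599 0.0196]
key_mid 0.63 [183. 177.] [0.4724 0.3913 0.0101]
key_mid 0.56 [298. 198.] [0.5118 0.2881 0.0903]
key_top 0.89 [228. 292.] [ 3.746e-01  3.128e-01 -3.000e-04]
key_top 0.73 [297. 198.] [0.5115 0.2887 0.0902]
key_top 0.6 [213. 175.] [0.4853 0.3662 0.0085]
rack 0.57 [297. 185.] [0.5203 0.2928 0.0899]
```

View pics/w2.png

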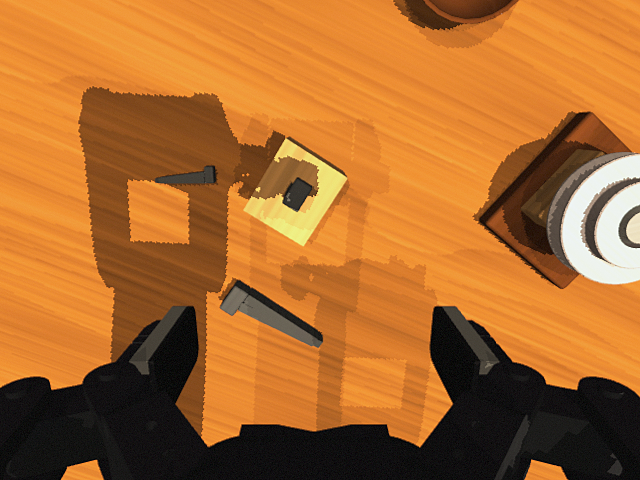

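The key head is at (297,195) in the rack, between the jaws' line of sight; the pulley stand is on the right. Now I'll fit headings from the depth clouds.

```bash
cat > c.py <<'E'
from h import *
def cloud(d,i):
    v,u=np.mgrid[0:480,0:640];T=np.array(i["T"])
    P=np.stack([(u-i["cx"])/i["fx"]*d,-(v-i["cy"])/i["fy"]*d,-d],-1)
    return (P@T[:3,:3].T+T[:3,3])[d>0]
def rect(Q,n):
    c,(w,h),a=cv2.minAreaRect((Q[:,:2]*1000).astype(np.float32));print(n,len(Q),np.round(c,1),round(w,1),round(h,1),round(a,1))
def box(P,c,r,z0,z1):return P[(np.hypot(P[:,0]-c[0],P[:,1]-c[1])<r)&(P[:,2]>z0)&(P[:,2]<z1)]
if __name__=="__main__":
    i=camera_info("wrist");i["T"]=np.load("T.npy");P=cloud(np.load("d.npy"),i)
    c=(.510,.287)
    rect(box(P,c,.03,.084,.1),'head wrist');rect(box(P,c,.06,.047,.057),'rack wrist')
    for cam in("side","top"):
        _,d=grab_frame(cam);i=camera_info(cam);P=cloud(d,i);np.save(cam+"P.npy",P)
        rect(box(P,c,.03,.084,.1),'head '+cam);rect(box(P,c,.06,.047,.057),'rack');
        S=box(P,c,.018,.06,.074);print('stem',len(S),(S.mean(0).round(4),np.ptp(S,0)) if len(S) else '')
        rect(box(P,(.588,.042),.12,.014,.025),'base '+cam);rect(box(P,(.588,.042),.12,.087,.099),'hub')
        m=masks_of(cam,"mallet_mid")[0]['region'];D=np.where(m,d,0);M=cloud(D,i);print('mallet');rect(M[M[:,2]>.11],'malletTop');rect(M[(M[:,2]<.05)],'mhead')
E
python3 c.py
```

```text
head wrist 560 [513.6 290.1] 14.0 22.0 81.7
rack wrist 5357 [506.9 291.1] 60.1 70.5 81.7
head side 157 [512.6 289.1] 16.0 23.6 85.3
rack 1373 [507.4 289.6] 62.8 72.4 81.8
stem 104 (array([0.5062, 0.2927, 0.0669]), array([0.01733554, 0.01518795, 0.01382568]))
base side 1325 [595.4  45. ] 114.3 132.4 75.4
hub 694 [595.8  46.4] 67.3 68.8 6.3
mallet
malletTop 73 [ 457.8 -287.5] 18.7 21.8 57.7
mhead 426 [ 500.4 -413.5] 44.2 311.0 18.6
head top 0 [0. 0.] 0.0 0.0 0.0
rack 142 [495.  277.7] 43.8 77.5 52.9
stem 0 
base top 1068 [619.1  39.9] 110.0 174.6 75.3
hub 848 [597.4  39.7] 90.3 97.0 82.7
mallet
malletTop 120 [ 461.  -288.7] 22.2 21.3 63.3
mhead 295 [ 460.8 -286. ] 42.7 36.6 6.5
```

```bash
python3 -m handwheel '[[[0.0024,0.0041,-0.016,0,0,-6.42],[0.0024,0.0041,-0.016,0,0,-6.42],[0.0024,0.0041,-0.016,0,0,-6.42],[0.0024,0.0041,-0.016,0,0,-6.42],[0.0024,0.0041,-0.016,0,0,-6.42],[0,0,-0.02,0,0,0],[0,0,-0.02,0,0,0],[0,0,0,0,0,0],[0,0,0,0,0,0],[0,0,0,0,0,0]]]' 1
cat >> b.py <<'E'
from c import cloud,rect,box
i["T"]=T;P=cloud(d,i);c=(.51,.289);Q=box(P,c,.03,.084,.1)
if len(Q)>50: rect(Q,'head');rect(box(P,c,.06,.047,.057),'rack')
print('tool yaw',np.degrees(np.arctan2(Rt[1,0],Rt[0,0])),'z',Rt[:,2])
E
python3 b.py w3
```

```text
time: 4.42
tool_pos: [0.5122, 0.2914, 0.1208]
tool_rot: [-0.0, 0.997, -0.072, 0.001]
contact_force: [0.0, 0.1, 0.3]
gripper_width: 1.005
grasp_force: 0.0
4.4167 [0.51221656 0.29144105 0.12075417] [ 3.91066651e-01  6.04010831e-02  1.79548695e+00 -2.19688996e-05
  1.28380970e+00  2.10644508e+00] [0.01070077 0.14825114 0.25781186] 1.0050522369801829
tool x,y axes [ 0.99  -0.144  0.002] [-0.144 -0.99  -0.001]
cam in tool [ 0.071 -0.    -0.143] [[0.0, 0.96, 0.28], [1.0, -0.0, -0.0], [0.0, 0.28, -0.96]] 395.05288396316394
head 1376 [513.8 289.8] 14.0 22.4 81.6
rack 11036 [507.1 290.9] 60.2 70.7 81.6
tool yaw -8.283633778613478 z [ 1.75989143e-03  7.02816304e-04 -9.99998204e-01]
```

```bash
python3 -m handwheel '[[[0,-0.0012,-0.02,0,0,0],[0,0,-0.02,0,0,0],[0,0,-0.015,0,0,0],[0,0,-0.005,0,0,0],[0,0,0,0,0,0]]]' 1 && python3 -m handwheel '[[[0,0,0,0,0,0],[0,0,0,0,0,0],[0,0,0,0,0,0],[0,0,0,0,0,0],[0,0,0,0,0,0],[0,0,0,0,0,0],[0,0,0,0,0,0],[0,0,0,0,0,0],[0,0,0,0,0,0],[0,0,0,0,0,0]]]' 0
```

```text
time: 4.88
tool_pos: [0.5113, 0.2899, 0.0591]
tool_rot: [0.0, 0.997, -0.072, -0.0]
contact_force: [0.2, -1.1, -0.3]
gripper_width: 1.0
grasp_force: 0.0
time: 5.72
tool_pos: [0.5119, 0.2902, 0.0599]
tool_rot: [-0.0, 0.997, -0.072, 0.0]
contact_force: [-0.9, -0.2, 4.6]
gripper_width: 0.156
grasp_force: 58.6
```

```bash
python3 -m handwheel '[[[0,0,0.015,0,0,0],[0,0,0.035,0,0,0],[0,0,0.04,0,0,0],[0,0,0.04,0,0,0],[0.012,-0.0285,0.005,0,0,-0.7],[0.012,-0.0285,0.005,0,0,-0.7],[0.012,-0.0285,0,0,0,-0.7],[0.012,-0.0285,0,0,0,-0.7],[0.012,-0.0285,0,0,0,-0.7],[0.012,-0.0285,0,0,0,-0.7],[0.012,-0.0285,0,0,0,-0.7],[0.012,-0.0285,0,0,0,-0.7],[0.009,-0.022,0,0,0,-0.7],[0,0,0,0,0,0],[0,0,0,0,0,0],[0,0,0,0,0,0],[0,0,0,0,0,0]]]' 0
cat > e.py <<'E'
import sys
exec(open('b.py').read())
rect(box(P,(.596,.045),.05,.09,.0955),'hub?');rect(box(P,(.596,.045),.12,.014,.025),'base')
rect(box(P,(.596,.045),.02,.0958,.1),'shaft')
E
python3 e.py w4 keyway pulley key_top stand
```

```text
time: 7.13
tool_pos: [0.616, 0.0411, 0.1988]
tool_rot: [-0.0, 0.992, -0.126, -0.0]
contact_force: [0.6, 1.0, -0.9]
gripper_width: 0.153
grasp_force: 60.2
7.1333 [0.6159684  0.04109229 0.19875184] [-5.40310218e-02  5.69567655e-02  1.66331162e+00  3.52835027e-04
  1.42229443e+00  1.76990744e+00] [ 0.55026453  0.95150244 -0.85542908] 0.15255321671853517
tool x,y axes [ 0.968 -0.25  -0.001] [-0.25  -0.968 -0.   ]
cam in tool [ 0.071  0.    -0.143] [[0.0, 0.96, 0.28], [1.0, -0.0, -0.0], [0.0, 0.28, -0.96]] 395.05288396316394
keyway 0.92 [313. 242.] [0.6078 0.0437 0.074 ]Traceback (most recent call last):
  File "e.py", line 2, in <module>
    exec(open('b.py').read())
    ~~~~^^^^^^^^^^^^^^^^^^^^^
  File "<string>", line 10, in <module>
ValueError: it knows: bowl, jar, key, key_mid, key_top, keyway, mallet_mid, rack, screwdriver, stand
```

View pics/w4.png

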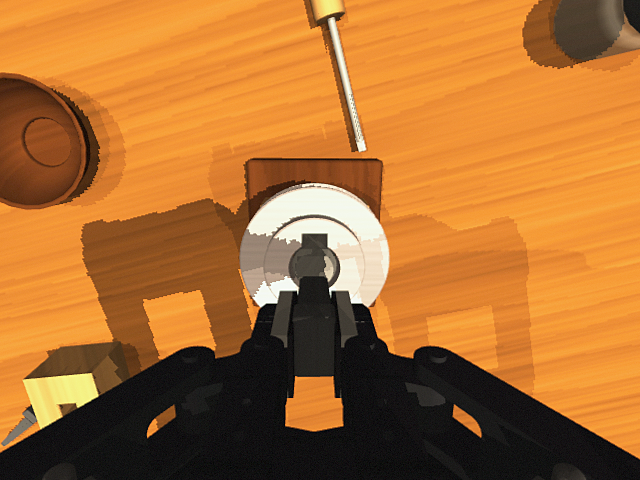

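The keyway shows as the dark notch at about (314,241), with the gripped key hanging vertically at (315,290) and the stand square to the image. I'll measure the slot edges in tool axes.

```bash
sed -i 's/^for t in sys.argv.*/&/' b.py; python3 e.py w5 keyway; cat > f.py <<'E'
from h import *
from c import *
s=state();t=s['tool_pos'];i=camera_info("wrist");i["T"]=np.load("T.npy");d=np.load("d.npy");P=cloud(d,i)
from scipy.spatial.transform import Rotation as R
Rt=R.from_quat(np.roll(s['tool_rot'],-1)).as_matrix()
def tool(p):return (Rt.T@(np.asarray(p)-t))
im=cv2.imread("pics/w5.png");g=cv2.cvtColor(im,cv2.COLOR_BGR2GRAY)
# slot edges: rows along image at plane z=.095
v,u=np.mgrid[0:480,0:640]
for r in (236,240,244):
    row=g[r].astype(int);print(r,row[296:334].tolist())
print('col315',g[215:260,315].tolist())
for p in((300,235),(327,235),(315,233)):print(p,(tool(plane("wrist",*p,.095,i))*1000).round(1))
K=(P-t)@Rt;K=K*1000;q=K[(abs(K[:,0])<25)&(abs(K[:,1])<15)&(K[:,2]>10)&(K[:,2]<50)]
for z in(15,25,35,42,46):
    a=q[abs(q[:,2]-z)<4]
    if len(a):print('key z',z,len(a),np.percentile(a,[2,50,98],axis=0)[:,:2].round(1).tolist())
H=K[(abs(K[:,2]-(t[2]-.095)*1000)<1.5)];m,r=cv2.minEnclosingCircle(H[(abs(H[:,1])<40)][:,:2].astype(np.float32));print('hub circ tool mm',m,r)
E
python3 f.py
```

```text
7.2333 [0.61611688 0.04116988 0.19909554] [-5.37870305e-02  5.66969207e-02  1.66299832e+00  1.21040350e-04
  1.42227142e+00  1.76984841e+00] [-1.06097042  0.40597072 -0.91341008] 0.1557019624767816
tool x,y axes [ 0.968 -0.25  -0.   ] [-0.25  -0.968 -0.   ]
cam in tool [ 0.071  0.    -0.143] [[0.0, 0.96, 0.28], [1.0, -0.0, 0.0], [0.0, 0.28, -0.96]] 395.05288396316394
keyway 0.92 [317. 242.] [0.607  0.0414 0.0729]
keyway 0.6 [590.  22.] [ 0.7034 -0.1733  0.0453]
tool yaw -14.48764126530746 z [-3.67021790e-04  1.39641188e-04 -9.99999923e-01]
hub? 3622 [602.4  44.7] 67.9 56.7 74.6
base 5178 [622.1  39.4] 110.2 181.8 75.6
shaft 822 [598.4  44.1] 39.5 30.1 68.1
236 [242, 242, 242, 244, 251, 219, 119, 56, 54, 63, 66, 59, 65, 66, 64, 56, 53, 59, 55, 55, 53, 56, 60, 62, 60, 59, 57, 57, 59, 56, 53, 97, 252, 250, 245, 244, 244, 243]
240 [249, 254, 253, 253, 254, 227, 104, 41, 56, 58, 56, 57, 54, 58, 53, 59, 68, 72, 72, 61, 57, 68, 61, 59, 60, 63, 61, 61, 59, 59, 46, 98, 252, 251, 246, 245, 245, 245]
244 [139, 140, 138, 133, 185, 129, 58, 49, 56, 57, 54, 58, 61, 60, 61, 60, 63, 58, 58, 61, 60, 70, 70, 73, 72, 73, 69, 62, 59, 54, 42, 92, 252, 251, 246, 246, 245, 245]
col315 [88, 78, 66, 225, 232, 247, 247, 245, 245, 246, 245, 244, 244, 245, 244, 245, 247, 254, 208, 84, 45, 55, 53, 59, 60, 61, 69, 70, 61, 61, 60, 59, 59, 58, 62, 63, 59, 61, 60, 60, 59, 65, 70, 73, 74]
(300, 235) [  2.4  -9.  104.3]
(327, 235) [  2.4   8.4 104.3]
(315, 233) [  3.8   0.7 104.3]
key z 15 169 [[0.6, -6.8], [1.3, -0.4], [1.9, 6.2]]
key z 25 143 [[-0.8, -6.9], [-0.1, -0.4], [0.4, 6.1]]
key z 35 117 [[-2.1, -7.0], [-1.5, -0.9], [-0.9, 6.1]]
key z 42 65 [[-3.7, -6.9], [-2.2, 0.0], [-1.7, 6.0]]
key z 46 48 [[-4.4, -5.6], [-3.7, -0.5], [-2.8, 5.2]]
hub circ tool mm (-19.999914169311523, 0.06882268935441971) 34.08857345581055
```

```bash
python3 -m handwheel '[[[0.0022,-0.0012,-0.015,0,0,0],[0,0,-0.015,0,0,0],[0,0,-0.013,0,0,0],[0,0,-0.003,0,0,0],[0,0,0,0,0,0],[0,0,0,0,0,0],[0,0,0,0,0,0]]]' 0
python3 e.py w5 | tail -4; python3 f.py | grep -E "key|hub|col"; python3 -c "
import cv2;im=cv2.imread('pics/w5.png');cv2.imwrite('pics/w5c.png',cv2.resize(im[180:330,220:420],None,fx=4,fy=4,interpolation=2))"
```

```text
time: 7.92
tool_pos: [0.6193, 0.0388, 0.1542]
tool_rot: [-0.0, 0.992, -0.127, 0.001]
contact_force: [0.6, 0.6, -1.0]
gripper_width: 0.154
grasp_force: 60.2
tool yaw -14.576127246736183 z [ 1.51326203e-03 -1.07037845e-04 -9.99998849e-01]
hub? 3366 [609.5  43.6] 67.9 43.0 79.5
base 6988 [659.3  29.4] 110.3 105.7 75.1
shaft 43 [607.2  41.7] 34.4 14.0 67.9
col315 [246, 245, 245, 245, 246, 246, 246, 246, 245, 246, 247, 246, 247, 246, 246, 246, 246, 245, 244, 245, 246, 247, 254, 186, 91, 88, 91, 71, 110, 232, 232, 243, 246, 245, 246, 247, 247, 245, 245, 244, 245, 248, 253, 219, 147]
key z 15 158 [[0.6, -6.6], [1.3, -0.2], [1.9, 6.4]]
key z 25 140 [[-0.9, -6.6], [-0.1, -0.5], [0.6, 6.3]]
key z 35 115 [[-2.1, -6.6], [-1.3, 0.2], [-0.8, 6.3]]
key z 42 65 [[-3.5, -6.6], [-2.2, -0.8], [-1.6, 6.2]]
key z 46 46 [[-4.1, -5.5], [-3.8, -0.0], [-3.2, 5.5]]
hub circ tool mm (-23.531518936157227, -1.2096660137176514) 34.08510971069336
```

View pics/w5c.png

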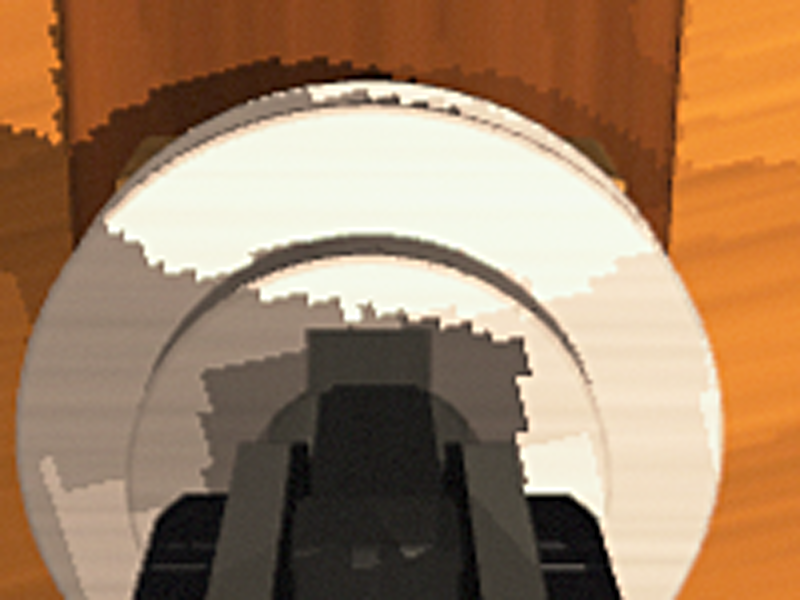

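Close-up: the slot mouth spans crop columns 306–432 with its outer edge at row 329, and the key tip (row 385) sits somewhat to the right of the slot's middle. Computing the correction.

```bash
cat >> f.py <<'E'
print('state',t.round(4))
for r in (264,268,272):
    dg=np.diff(g[r,280:345].astype(int));print(r,g[r,290:335].tolist())
for p in((296.5,268),(328,268),(312,262.3)):print(p,(tool(plane("wrist",*p,.095,i))*1000).round(1))
# hub arc fit on outer edge at z=.095
H=H[(abs(H[:,1])<40)];x=H
b=[];
for y in np.arange(-28,29,2):
    k=x[abs(x[:,1]-y)<1]
    if len(k):b.append((k[:,0].max(),y))
b=np.array(b);A=np.c_[2*b,np.ones(len(b))];s_=np.linalg.lstsq(A,(b**2).sum(1),rcond=None)[0];print('arc',s_[:2],np.sqrt(s_[2]+s_[0]**2+s_[1]**2))
E
python3 f.py | tail -9
```

```text
hub circ tool mm (-23.531518936157227, -1.2096660137176514) 34.08510971069336
state [0.6194 0.0388 0.1544]
264 [136, 133, 135, 135, 137, 143, 96, 62, 52, 54, 54, 56, 57, 58, 55, 55, 55, 57, 56, 57, 56, 58, 57, 56, 57, 55, 55, 59, 59, 60, 56, 58, 56, 55, 57, 55, 59, 65, 88, 91, 89, 90, 90, 88, 90]
268 [115, 100, 100, 103, 105, 94, 81, 63, 53, 57, 56, 59, 59, 58, 57, 58, 57, 56, 60, 54, 57, 58, 57, 57, 56, 56, 59, 55, 59, 58, 56, 55, 55, 55, 56, 58, 56, 67, 89, 95, 93, 91, 93, 93, 93]
272 [90, 91, 94, 90, 91, 92, 81, 61, 53, 58, 56, 57, 57, 55, 57, 57, 59, 59, 56, 57, 58, 57, 55, 56, 55, 56, 56, 57, 57, 56, 57, 57, 56, 54, 56, 55, 55, 69, 87, 93, 94, 92, 92, 89, 90]
(296.5, 268) [-3.7 -9.3 59.4]
(328, 268) [-3.7  7.8 59.4]
(312, 262.3) [-0.4 -0.9 59.4]
arc [-24.9643181   -1.09781325] 35.18322946004803
```

```bash
python3 -m handwheel '[[[-0.0013,0.0011,-0.003,0,0,0],[0,0,0,0,0,0],[0,0,0,0,0,0],[0,0,0,0,0,0]]]' 0
cat > g.py <<'E'
from h import *
from c import *
from scipy.spatial.transform import Rotation as R
s=state();i=camera_info("wrist");im,d=grab_frame("wrist");cv2.imwrite("pics/g.png",im)
t=s['tool_pos'];Rt=R.from_quat(np.roll(s['tool_rot'],-1)).as_matrix();print(t.round(4),s['contact_force'])
K=(cloud(d,i)-t)@Rt*1000;z=(t[2]-.095)*1000
H=K[abs(K[:,2]-z)<1.5];H=H[abs(H[:,1])<40];print('hub',cv2.minEnclosingCircle(H[:,:2].astype(np.float32)))
q=K[(abs(K[:,0])<25)&(abs(K[:,1])<15)]
for zz in(15,25,35):
    a=q[abs(q[:,2]-zz)<4];p=np.percentile(a,[2,50,98],axis=0);print('key x',(p[1,0]-1-(48-zz)/8).round(2),'y',((p[0,1]+p[2,1])/2).round(2))
g=cv2.cvtColor(im,cv2.COLOR_BGR2GRAY);T=np.array(i['T'])
# rectify hub plane to tool frame, 0.1 mm grid
X,Y=np.meshgrid(np.arange(-20,12,.1),np.arange(-15,15,.1),indexing='ij')
W=t+np.stack([X,Y,0*X+z],-1)/1000@Rt.T;C=(W-T[:3,3])@T[:3,:3]
u=(i['cx']+i['fx']*C[...,0]/-C[...,2]).astype(np.float32);v=(i['cy']+i['fy']*C[...,1]/C[...,2]).astype(np.float32)
o=cv2.remap(g,u,v,cv2.INTER_LINEAR);o=o[::-1];cv2.imwrite("pics/rect.png",cv2.resize(o,None,fx=1.8,fy=1.8))
E
python3 g.py
```

```text
time: 8.3
tool_pos: [0.6175, 0.04, 0.1505]
tool_rot: [-0.0, 0.992, -0.127, 0.0]
contact_force: [0.5, 0.2, -0.0]
gripper_width: 0.15
grasp_force: 60.2
[0.6175 0.04   0.1505] [ 0.46871115  0.23058214 -0.04597578]
hub ((-21.285987854003906, -0.6375014185905457), 34.02067565917969)
key x -3.74 y -0.17
key x -3.78 y -0.25
key x -4.03 y -0.29
```

View pics/rect.png

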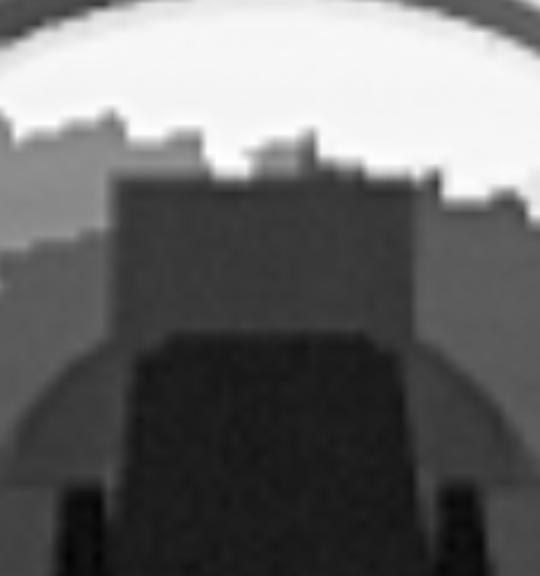

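Rectified hub plane (18 px/mm): the slot is centred at y≈-0.4 with outer edge x≈+2.0, and the key tip sits in line with it. Small correction, then insert.

```bash
python3 -m handwheel '[[[0.0009,0.0001,0,0,0,0],[0,0,-0.004,0,0,0],[0,0,-0.004,0,0,0],[0,0,-0.004,0,0,0],[0,0,-0.004,0,0,0],[0,0,-0.004,0,0,0],[0,0,0,0,0,0]]]' 0; python3 g.py
```

```text
time: 8.93
tool_pos: [0.6176, 0.0401, 0.1287]
tool_rot: [0.0, 0.992, -0.127, -0.001]
contact_force: [-0.0, -0.1, -1.2]
gripper_width: 0.154
grasp_force: 60.2
[0.6176 0.0401 0.1287] [-0.04797671 -0.06306314 -1.21685304]
hub ((-21.324520111083984, -0.5170100927352905), 34.2349739074707)
key x -3.73 y -0.15
key x -3.81 y -0.2
key x 3.03 y -0.03
```

```bash
python3 -m handwheel '[[[0.0002,0.0001,-0.004,0,0,0],[0,0,-0.004,0,0,0],[0,0,-0.004,0,0,0],[0,0,-0.003,0,0,0],[0,0,0,0,0,0],[0,0,0,0,0,0]]]' 0
```

```text
time: 9.48
tool_pos: [0.6183, 0.0402, 0.1149]
tool_rot: [0.0, 0.992, -0.127, -0.0]
contact_force: [0.7, -0.4, -0.4]
gripper_width: 0.153
grasp_force: 60.2
```

```bash
python3 -m handwheel '[[[0,0,-0.003,0,0,0],[0,0,-0.003,0,0,0],[0,0,0,0,0,0],[0,0,0,0,0,0]]]' 0
```

```text
time: 9.82
tool_pos: [0.6184, 0.0402, 0.109]
tool_rot: [0.0, 0.992, -0.127, -0.0]
contact_force: [0.5, -0.4, -0.5]
gripper_width: 0.154
grasp_force: 60.2
```

```bash
python3 -m handwheel '[[[0,0,-0.003,0,0,0],[0,0,0,0,0,0],[0,0,0,0,0,0]]]' 0
```

```text
time: 10.07
tool_pos: [0.6181, 0.0403, 0.1058]
tool_rot: [-0.0, 0.992, -0.127, -0.001]
contact_force: [-1.2, 0.3, -0.3]
gripper_width: 0.153
grasp_force: 60.4
```

```bash
python3 -m handwheel '[[[0,0,0,0,0,0],[0,0,0,0,0,0],[0,0,0,0,0,0],[0,0,0,0,0,0],[0,0,0,0,0,0],[0,0,0,0,0,0]]]' 0.7 && python3 -m handwheel '[[[0,0,0.02,0,0,0],[0,0,0.03,0,0,0],[0,0,0.035,0,0,0],[0,0,0.035,0,0,0],[0,0,0,0,0,0],[0,0,0,0,0,0],[0,0,0,0,0,0],[0,0,0,0,0,0]]]' 1
cat > k.py <<'E'
from h import *
from c import *
s=state();print(s['time'],s['tool_pos'].round(4) if hasattr(s['tool_pos'],'round') else s['tool_pos'],s['contact_force'])
i=camera_info("wrist");_,d=grab_frame("wrist");P=cloud(d,i)
c=(.613,.041)
Q=box(P,c,.03,.104,.145);Q=Q[Q[:,2]>Q[:,2].max()-.006];print('key top z',np.median(Q[:,2]),'hub z',np.median(box(P,(.596,.045),.034,.08,.1)[:,2]));rect(Q,'head')
rect(box(P,(.596,.045),.036,.092,.0955),'hub')
E
python3 k.py
```

```text
time: 10.57
tool_pos: [0.6187, 0.0401, 0.1065]
tool_rot: [-0.0, 0.992, -0.127, 0.0]
contact_force: [-0.9, -0.4, 0.3]
gripper_width: 0.703
grasp_force: 0.0
time: 11.23
tool_pos: [0.6176, 0.0402, 0.2243]
tool_rot: [0.0, 0.992, -0.127, -0.001]
contact_force: [-0.2, -0.4, 0.1]
gripper_width: 0.998
grasp_force: 0.0
11.2333 [0.6176 0.0402 0.2243] [-0.15218252 -0.36221888  0.11583117]
key top z 0.12924061168744244 hub z 0.09504206942452859
head 758 [618.5  40.1] 13.4 22.9 75.6
hub 3602 [597.2  46.1] 67.2 67.6 77.8
```

```bash
python3 -m handwheel '[[[-0.0174,-0.0363,0,0,0,0],[-0.0174,-0.0363,0,0,0,0],[-0.0174,-0.0363,0,0,0,0],[-0.0174,-0.0363,0,0,0,0],[-0.0174,-0.0363,0,0,0,0],[-0.0174,-0.0363,0,0,0,0],[-0.0174,-0.0363,0,0,0,0],[-0.0174,-0.0363,0,0,0,0],[-0.0174,-0.0363,0,0,0,0],[0,0,0,0,0,0],[0,0,0,0,0,0],[0,0,0,0,0,0]]]' 1
cat > m.py <<'E'
from h import *
from c import *
s=state();print(s['time'],s['tool_pos'],s['contact_force'])
i=camera_info("wrist");_,d=grab_frame("wrist");P=cloud(d,i);c=(.461,-.287)
for z0,z1 in((.116,.125),(.02,.045),(.06,.1)):
    Q=box(P,c,.04,z0,z1)
    if len(Q)>20: m,r=cv2.minEnclosingCircle((Q[:,:2]*1000).astype(np.float32));rect(Q,z0);print(np.round(m,1),r)
E
python3 m.py
```

```text
time: 12.28
tool_pos: [0.4616, -0.286, 0.225]
tool_rot: [-0.001, 0.992, -0.127, -0.001]
contact_force: [0.1, 0.5, 0.5]
gripper_width: 0.999
grasp_force: 0.0
12.2833 [ 0.4615572  -0.28602642  0.22497157] [0.13575892 0.50764207 0.46251879]
0.116 819 [ 459.6 -289.6] 21.2 22.0 76.4
[ 459.5 -289.9] 11.157410621643066
0.02 1137 [ 464.1 -290.7] 42.7 34.8 78.1
[ 460.  -289.6] 21.845727920532227
0.06 321 [ 467.8 -290.4] 25.6 10.1 84.6
[ 462.8 -290. ] 12.791539192199707
```

```bash
python3 -m handwheel '[[[-0.0016,-0.0036,-0.02,0,0,0],[0,0,-0.035,0,0,0],[0,0,-0.035,0,0,0],[0,0,-0.035,0,0,0],[0,0,-0.025,0,0,0],[0,0,-0.012,0,0,0],[0,0,0,0,0,0]]]' 1 && python3 -m handwheel '[[[0,0,0,0,0,0],[0,0,0,0,0,0],[0,0,0,0,0,0],[0,0,0,0,0,0],[0,0,0,0,0,0],[0,0,0,0,0,0],[0,0,0,0,0,0],[0,0,0,0,0,0]]]' 0
```

```text
time: 12.92
tool_pos: [0.4588, -0.2871, 0.0605]
tool_rot: [-0.002, 0.992, -0.126, -0.003]
contact_force: [-0.4, 0.6, -0.4]
gripper_width: 1.001
grasp_force: 0.0
time: 13.58
tool_pos: [0.4613, -0.2907, 0.0661]
tool_rot: [0.0, 0.992, -0.127, 0.001]
contact_force: [0.1, 1.5, 6.8]
gripper_width: 0.298
grasp_force: 59.0
```

```bash
python3 -m handwheel '[[[0,0,0.02,0,0,0],[0,0,0.04,0,0,0],[0,0,0.04,0,0,0],[0,0,0.04,0,0,0],[0,0,0.03,0,0,0],[0.0175,0.0366,0,0,0,0],[0.0175,0.0366,0,0,0,0],[0.0175,0.0366,0,0,0,0],[0.0175,0.0366,0,0,0,0],[0.0175,0.0366,0,0,0,0],[0.0175,0.0366,0,0,0,0],[0.0175,0.0366,0,0,0,0],[0.0175,0.0366,0,0,0,0],[0.0175,0.0366,0,0,0,0],[0,0,0,0,0,0],[0,0,0,0,0,0],[0,0,0,0,0,0],[0,0,0,0,0,0]]]' 0
cat > n.py <<'E'
from h import *
from c import *
from scipy.spatial.transform import Rotation as R
s=state();t=s['tool_pos'];print(s['time'],t,s['contact_force'])
im,d=grab_frame("side");cv2.imwrite("pics/n.png",im);P=cloud(d,camera_info("side"))
c=(.615,.041)
Q=box(P,(t[0],t[1]),.03,t[2]-.07,t[2]-.03);print('mallet bottom z',np.percentile(Q[:,2],2),'rel',np.percentile(Q[:,2],2)-t[2]);rect(Q,'mallet head')
K=box(P,c,.025,.1,t[2]-.07)
if len(K): print('key top',np.percentile(K[:,2],97),len(K))
E
python3 n.py
```

```text
time: 15.08
tool_pos: [0.6171, 0.0383, 0.2333]
tool_rot: [0.0, 0.992, -0.127, -0.001]
contact_force: [0.8, -0.3, -5.0]
gripper_width: 0.293
grasp_force: 61.0
15.0833 [0.61713601 0.03829426 0.23331702] [ 0.84424787 -0.32511732 -5.03865667]
mallet bottom z 0.17011291279400534 rel -0.0632041089642745
mallet head 457 [607.2  46.4] 44.4 26.2 38.5
key top 0.13089545944511802 213
```

View pics/n.png

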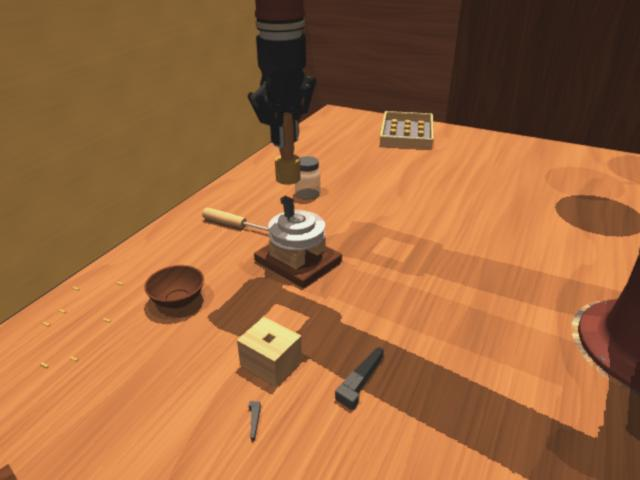

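The side view shows the key standing loose in the keyway at (289,205) and the mallet held upright above it at (288,168). First tap.

```bash
python3 -m handwheel '[[[0.0005,0.001,-0.02,0,0,0],[0,0,-0.01,0,0,0],[0,0,-0.006,0,0,0],[0,0,-0.006,0,0,0],[0,0,-0.005,0,0,0],[0,0,0,0,0,0]]]' 0; python3 -m handwheel '[[[0,0,0.01,0,0,0],[0,0,0.03,0,0,0],[0,0,0,0,0,0],[0,0,0,0,0,0],[0,0,0,0,0,0]]]' 0;python3 n.py
```

```text
time: 15.63
tool_pos: [0.6182, 0.0399, 0.1888]
tool_rot: [-0.0, 0.992, -0.127, -0.0]
contact_force: [-3.3, -0.2, 2.5]
gripper_width: 0.297
grasp_force: 61.8
time: 16.05
tool_pos: [0.6183, 0.0401, 0.2268]
tool_rot: [0.0, 0.992, -0.127, 0.0]
contact_force: [-0.2, -0.3, -5.8]
gripper_width: 0.297
grasp_force: 61.1
16.05 [0.61829491 0.04014602 0.22680847] [-0.19920236 -0.30617033 -5.82323143]
mallet bottom z 0.16284377579784073 rel -0.06396469022340692
mallet head 453 [608.9  48.7] 44.0 25.0 36.0
key top 0.12225677113376708 167
```

```bash
python3 -m handwheel '[[[0,0,-0.02,0,0,0],[0,0,-0.01,0,0,0],[0,0,-0.006,0,0,0],[0,0,-0.006,0,0,0],[0,0,-0.006,0,0,0],[0,0,0,0,0,0]]]' 0; python3 -m handwheel '[[[0,0,0.01,0,0,0],[0,0,0.035,0,0,0],[0,0,0,0,0,0],[0,0,0,0,0,0],[0,0,0,0,0,0]]]' 0;python3 n.py
```

```text
time: 16.6
tool_pos: [0.6186, 0.0403, 0.1793]
tool_rot: [-0.0, 0.992, -0.127, 0.0]
contact_force: [-0.0, 0.4, -3.2]
gripper_width: 0.3
grasp_force: 61.2
time: 17.02
tool_pos: [0.6182, 0.0402, 0.2238]
tool_rot: [0.0, 0.992, -0.127, 0.0]
contact_force: [-1.0, -0.4, -5.1]
gripper_width: 0.294
grasp_force: 61.1
17.0167 [0.61824079 0.04024651 0.22382183] [-1.02593677 -0.38698091 -5.09166939]
mallet bottom z 0.1596579789600608 rel -0.06416384871811068
mallet head 455 [608.8  48.8] 43.8 25.0 35.9
key top 0.11483592389936952 125
```

```bash
python3 -m handwheel '[[[0,0,-0.02,0,0,0],[0,0,-0.015,0,0,0],[0,0,-0.006,0,0,0],[0,0,-0.005,0,0,0],[0,0,-0.004,0,0,0],[0,0,0,0,0,0]]]' 0; python3 -m handwheel '[[[0,0,0.01,0,0,0],[0,0,0.04,0,0,0],[0,0,0,0,0,0],[0,0,0,0,0,0],[0,0,0,0,0,0]]]' 0;python3 n.py
```

```text
time: 17.57
tool_pos: [0.6189, 0.0399, 0.1787]
tool_rot: [0.0, 0.992, -0.127, 0.001]
contact_force: [-7.3, -1.3, 14.9]
gripper_width: 0.294
grasp_force: 63.5
time: 17.98
tool_pos: [0.6179, 0.0403, 0.2231]
tool_rot: [0.0, 0.992, -0.127, -0.001]
contact_force: [-0.9, 0.6, -5.6]
gripper_width: 0.294
grasp_force: 61.4
17.9833 [0.61793517 0.0402702  0.22305094] [-0.91331136  0.60846248 -5.64105874]
mallet bottom z 0.15980140506961932 rel -0.06324953913087325
mallet head 445 [606.1  50.8] 43.6 24.1 34.3
key top 0.11436134133852857 123
```

```bash
python3 -m handwheel '[[[0,0,-0.02,0,0,0],[0,0,-0.015,0,0,0],[0,0,-0.007,0,0,0],[0,0,-0.007,0,0,0],[0,0,-0.006,0,0,0],[0,0,0,0,0,0],[0,0,0,0,0,0]]]' 0; python3 -m handwheel '[[[0,0,0.01,0,0,0],[0,0,0.04,0,0,0],[0,0,0,0,0,0],[0,0,0,0,0,0],[0,0,0,0,0,0]]]' 0;python3 n.py; cp pics/n.png pics/n4.png
```

```text
time: 18.62
tool_pos: [0.6213, 0.0396, 0.1783]
tool_rot: [0.0, 0.992, -0.127, 0.004]
contact_force: [-8.5, -1.1, 26.8]
gripper_width: 0.296
grasp_force: 66.2
time: 19.03
tool_pos: [0.6175, 0.0403, 0.2172]
tool_rot: [0.0, 0.992, -0.127, -0.001]
contact_force: [-0.0, -0.6, -4.5]
gripper_width: 0.293
grasp_force: 62.4
19.0333 [0.6174909  0.04033466 0.21716031] [-3.43628445e-03 -5.58132523e-01 -4.47942009e+00]
mallet bottom z 0.15554789472999433 rel -0.06161241926717215
mallet head 349 [601.9  50. ] 43.8 24.3 37.4
key top 0.11403858499923375 117
```

```bash
python3 -m handwheel '[[[-0.02,0,0.02,0,0,0],[-0.03,0,0.01,0,0,0],[-0.02,0,0,0,0,0],[0,0,0,0,0,0],[0,0,0,0,0,0],[0,0,0,0,0,0]]]' 0;python3 k.py; python3 -c "
from h import *
im,d=grab_frame('wrist');cv2.imwrite('pics/w6.png',im)"
```

```text
time: 19.58
tool_pos: [0.5479, 0.0403, 0.2473]
tool_rot: [0.0, 0.992, -0.127, -0.001]
contact_force: [0.6, -0.6, -4.1]
gripper_width: 0.296
grasp_force: 62.1
19.5833 [0.5479 0.0403 0.2473] [ 0.56350423 -0.55277293 -4.07018115]
key top z 0.11203523737239662 hub z 0.0951267453570126
head 699 [618.7  41.4] 13.8 21.7 74.8
hub 3588 [598.6  45.9] 67.7 66.4 76.2
```

View pics/w6.png

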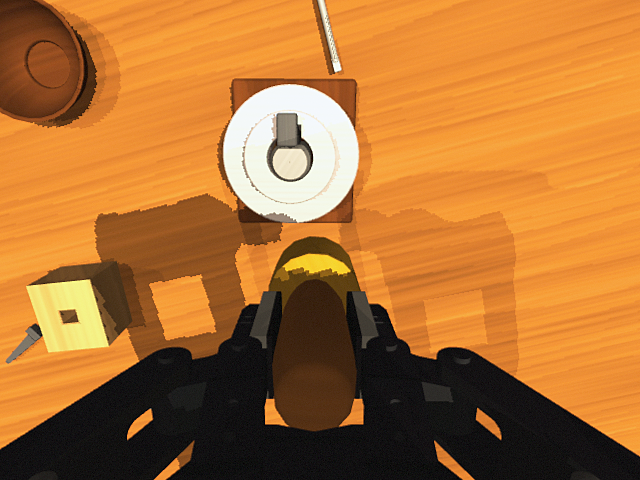

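The key's top is at z=0.112, 17 mm above the hub, so it is tight; head at (288,127). The mallet is in hand at (315,330), and I'll check its tilt before setting it down.

```bash
cat > t.py <<'E'
from h import *
from c import *
from scipy.spatial.transform import Rotation as R
s=state();t=s['tool_pos'];Rt=R.from_quat(np.roll(s['tool_rot'],-1)).as_matrix()
i=camera_info("wrist");_,d=grab_frame("wrist");K=(cloud(d,i)-t)@Rt*1000
K=K[(abs(K[:,0])<45)&(abs(K[:,1])<24)&(K[:,2]<70)]
for z in range(-60,66,5):
    a=K[(abs(K[:,2]-z)<2.5)]
    if len(a)>15:
        b=a[abs(a[:,1])<3];print(z,len(a),'x front',np.round(np.median(b[:,0]),1) if len(b) else '','max',a[:,0].max().round(1),'y',a[:,1].min().round(1),a[:,1].max().round(1))
_,d=grab_frame("side");K=(cloud(d,camera_info("side"))-t)@Rt*1000;K=K[(abs(K[:,0])<40)&(abs(K[:,1])<30)]
q=K[(K[:,2]>26)&(K[:,2]<70)];print('side head',len(q),'zmax',np.percentile(q[:,2],[50,98]))
E
python3 t.py
```

```text
-60 232 x front  max 12.8 y -23.9 23.8
-55 3847 x front -0.1 max 13.2 y -23.9 24.0
-50 2972 x front 9.3 max 14.0 y -24.0 24.0
-45 1889 x front 10.4 max 14.2 y -24.0 24.0
-40 1806 x front 10.8 max 13.1 y -24.0 24.0
-35 1452 x front 11.1 max 12.0 y -19.4 19.4
-30 965 x front 10.8 max 11.8 y -23.9 24.0
-25 909 x front 10.5 max 11.6 y -24.0 23.9
-20 850 x front 10.1 max 11.5 y -24.0 24.0
-15 743 x front 9.7 max 11.4 y -23.9 24.0
-10 684 x front 9.3 max 11.4 y -24.0 24.0
-5 483 x front 9.0 max 11.2 y -23.9 23.5
0 268 x front 8.5 max 9.3 y -12.8 12.7
5 219 x front 8.1 max 8.7 y -12.6 12.9
10 95 x front 7.4 max 8.1 y -11.4 11.0
15 67 x front 6.1 max 6.9 y -8.4 10.1
20 63 x front 5.0 max 5.8 y -8.6 9.2
25 2372 x front 8.8 max 15.6 y -21.1 21.5
30 381 x front 15.2 max 15.9 y -21.3 21.1
35 182 x front 15.1 max 15.6 y -20.8 19.2
40 173 x front 14.7 max 15.1 y -20.9 19.2
45 150 x front 14.4 max 14.8 y -21.0 19.1
50 148 x front 14.0 max 14.6 y -21.0 19.1
55 128 x front 13.6 max 14.0 y -20.7 19.2
60 131 x front 13.4 max 13.8 y -19.7 19.3
65 48 x front 13.0 max 13.4 y -20.8 17.8
side head 538 zmax [43.96010596 61.87994153]
```

```bash
python3 -m handwheel '[[[-0.011,-0.037,0,-0.95,-3.68,0],[-0.011,-0.037,0,0,0,0],[-0.011,-0.037,0,0,0,0],[-0.011,-0.037,0,0,0,0],[-0.011,-0.037,0,0,0,0],[-0.011,-0.037,0,0,0,0],[-0.011,-0.037,0,0,0,0],[0,0,-0.04,0,0,0],[0,0,-0.04,0,0,0],[0,0,-0.04,0,0,0],[0,0,-0.03,0,0,0],[0,0,-0.015,0,0,0],[0,0,0,0,0,0],[0,0,0,0,0,0],[0,0,0,0,0,0]]]' 0
sed -i 's/^s=state.*/s=state();t=s["tool_pos"];Rt=np.array([[.968,-.25,0],[-.25,-.968,0],[0,0,-1]]).T@np.eye(3) if 0 else np.array([[.968,-.25,0],[-.25,-.968,0],[0,0,-1.]])/' t.py; python3 t.py | awk '($1>=-35&&$1<=5)||$1>=30||/side/'
```

```text
time: 21.03
tool_pos: [0.4728, -0.2196, 0.0862]
tool_rot: [0.005, 0.991, -0.127, 0.034]
contact_force: [-0.3, -0.2, -3.5]
gripper_width: 0.297
grasp_force: 62.6
-35 1441 x front 8.7 max 9.5 y -19.3 19.2
-30 962 x front 8.8 max 9.5 y -23.9 24.0
-25 918 x front 8.7 max 10.1 y -24.0 24.0
-20 815 x front 8.7 max 10.3 y -24.0 23.9
-15 755 x front 8.6 max 10.7 y -24.0 24.0
-10 672 x front 8.6 max 11.1 y -24.0 23.9
-5 433 x front 8.6 max 10.7 y -23.9 23.8
0 259 x front 8.5 max 9.3 y -12.8 12.7
5 208 x front 8.4 max 9.0 y -12.7 12.3
30 245 x front 17.3 max 17.8 y -21.2 21.6
35 176 x front 17.3 max 17.7 y -21.3 19.0
40 163 x front 17.4 max 17.7 y -20.8 19.1
45 151 x front 17.4 max 17.7 y -19.8 18.7
50 148 x front 17.3 max 17.8 y -20.9 19.1
55 129 x front 17.4 max 17.7 y -21.1 19.1
60 125 x front 17.4 max 17.6 y -21.0 18.8
65 31 x front 17.5 max 17.6 y -19.5 16.1
side head 320 zmax [44.76551518 62.18160967]
```

```bash
python3 -m handwheel '[[[0,0,-0.01,0,0,0],[0,0,-0.007,0,0,0],[0,0,-0.002,0,0,0],[0,0,0,0,0,0],[0,0,0,0,0,0]]]' 0; python3 -m handwheel '[[[0,0,-0.0015,0,0,0],[0,0,-0.0015,0,0,0],[0,0,0,0,0,0],[0,0,0,0,0,0]]]' 0
```

```text
time: 21.55
tool_pos: [0.4717, -0.2189, 0.0659]
tool_rot: [0.004, 0.991, -0.127, 0.033]
contact_force: [-1.5, -0.0, 0.9]
gripper_width: 0.299
grasp_force: 63.2
time: 21.88
tool_pos: [0.4727, -0.2194, 0.0659]
tool_rot: [0.004, 0.991, -0.127, 0.034]
contact_force: [-6.2, 4.3, 17.0]
gripper_width: 0.296
grasp_force: 65.0
```

Overpressed slightly; back off 2.5 mm, then release.

```bash
python3 -m handwheel '[[[0,0,0.0028,0,0,0],[0,0,0,0,0,0],[0,0,0,0,0,0]]]' 0; python3 -m handwheel '[[[0,0,0,0,0,0],[0,0,0,0,0,0],[0,0,0,0,0,0],[0,0,0,0,0,0],[0,0,0,0,0,0],[0,0,0,0,0,0],[0,0,0,0,0,0]]]' 1;  python3 -m handwheel '[[[0,0,0.01,0,0,0],[0,0,0.03,0,0,0],[0,0,0.04,0,0,0],[0,0,0.04,0,0,0],[0,0,0.04,0,0,0],[0,0,0,0,0,0],[0,0,0,0,0,0],[0,0,0,0,0,0]]]' 1
sed -i 's/c=(.461,-.287)/c=(.472,-.22)/' m.py; python3 m.py; python3 n.py|tail -1
python3 -c "
from h import *
im,d=grab_frame('side');cv2.imwrite('pics/end.png',im)"
```

```text
time: 22.13
tool_pos: [0.4719, -0.2191, 0.0659]
tool_rot: [0.004, 0.991, -0.127, 0.034]
contact_force: [-1.2, 0.8, 3.7]
gripper_width: 0.295
grasp_force: 63.5
time: 22.72
tool_pos: [0.4713, -0.2187, 0.065]
tool_rot: [0.004, 0.991, -0.127, 0.033]
contact_force: [-0.0, 0.4, -0.4]
gripper_width: 0.999
grasp_force: 0.0
time: 23.38
tool_pos: [0.4713, -0.2187, 0.2255]
tool_rot: [0.004, 0.991, -0.127, 0.033]
contact_force: [-0.3, -0.0, -0.9]
gripper_width: 0.998
grasp_force: 0.0
23.3833 [ 0.4712813  -0.21868353  0.22551161] [-0.34779217 -0.00771138 -0.90545714]
0.116 816 [ 467.8 -218. ] 21.6 21.4 58.8
[ 467.5 -217.8] 11.207364082336426
0.02 1057 [ 471.6 -219. ] 43.2 34.8 75.7
[ 467.6 -217.8] 21.90391731262207
0.06 261 [ 474.7 -220.5] 26.2 11.4 70.2
[ 469.5 -218.6] 13.116724967956543
23.4333 [ 0.47072485 -0.21831203  0.2240096 ] [-0.69030079  0.64317262 -0.33048136]Traceback (most recent call last):
  File "n.py", line 7, in <module>
    Q=box(P,(t[0],t[1]),.03,t[2]-.07,t[2]-.03);print('mallet bottom z',np.percentile(Q[:,2],2),'rel',np.percentile(Q[:,2],2)-t[2]);rect(Q,'mallet head')
                                                                       ~~~~~~~~~~~~~^^^^^^^^^^
    return _quantile_unchecked(
        a, q, axis, out, overwrite_input, method, keepdims, weights)
    return _ureduce(a,
                    func=_quantile_ureduce_func,
    ...<5 lines>...
                    overwrite_input=overwrite_input,
                    method=method)
    r = func(a, **kwargs)
    result = _quantile(arr,
                       quantiles=q,
    ...<2 lines>...
                       out=out,
                       weights=wgt)
    slices_having_nans = np.isnan(arr[-1, ...])
                                  ~~~^^^^^^^^^
IndexError: index -1 is out of bounds for axis 0 with size 0
```

View pics/end.png

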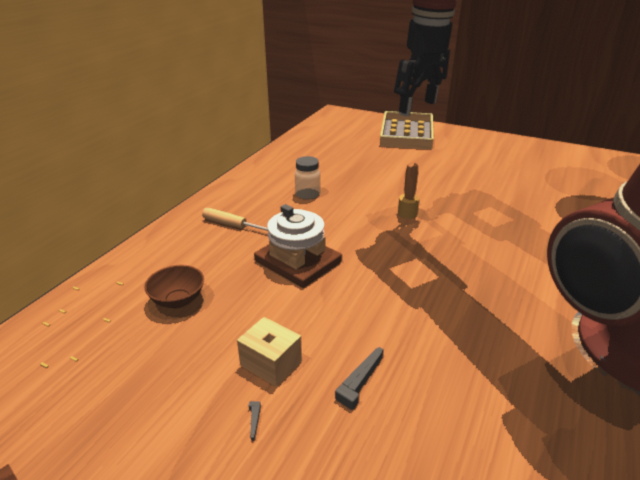

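The mallet stands upright on its own at (409,195). The key is driven home at (288,211), and the jar, bowl and screwdriver haven't moved.

```bash
python3 -c "
from plant import *
print(job_done())"
```

```text
the job is handed in; nothing more can be done
None
```

I handed the job in at about 23.5 s: four mallet taps drove the key tight, its top 17 mm above the hub and no lower on the last two, and the mallet stands upright and released with the jar, bowl and screwdriver where they were.

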